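# Tip a sorting scoop of small hardware into the parts bin

### The job

Bring the sorting scoop out from under the raised breadboard (only the front of its side lips can be reached there), set it down on the open table and let go; its pieces must still be in it. Then take it again by its rear handle, carry it to the parts bin and, with its open edge low over the bin, tip all three pieces out over that edge into the bin. Set the empty scoop down flat on the table, do not pick at the pieces with the fingers, and leave the other things where they are.

Things in the scene. Friction and masses are not known exactly. Their poses are not given: they have to be found in the camera images.
- scoop: loose bare-aluminium sorting scoop, 160 g: pan 120 long (x) by 110 wide (y), floor 4 thick, upright lips at left (+y), right (-y) and rear (-x), each topped by a 9 mm square bead (bead top 28.5 above the underside); the +x edge is open. Black handle at the rear. Origin: centre of the underside; z up. Starts with its rear half and handle under the raised breadboard, open edge towards the robot
- scoop_mouth (a point): middle of the scoop's open edge, on the floor's upper face: 60 mm ahead (+x) of the scoop's origin, 4 mm up; axes as the scoop's
- scoop_handle (a point): grip point on the straight black handle, (-105, 0, 38) mm in the scoop's frame. The handle runs from x=-63 to x=-141, 14 wide and 16 high; it can be pinched across y, also with the gripper leaning back away from the pan
- scoop_lip_left (a point): centre of the left lip's bead, (35, 53, 24) mm in the scoop's frame, 9 mm wide across y; the front part of the lip, from x=+25 to x=+60, is in the open and no piece lies beside it
- scoop_lip_right (a point): the same on the right lip, (35, -53, 24) mm in the scoop's frame. At the start this lip is on the robot's left, where tall fixed posts may stand close beside the path out; the left lip has more room
- riser: fixed raised aluminium breadboard, 140 (its x) by 190 (its y), 8 thick, underside 62 mm and top 70 mm above the table (dark screw heads 4 mm more), on four posts at (+-55, +-85) mm with 21 mm round feet. Origin on the table under its centre; its -x edge, 70 mm from the origin, faces the robot; the scoop comes out there. The table's front edge is at x = 0.34 m
- bin: open grey plastic parts bin fixed to the table, 140 (its x) by 160 (its y) outside (146 by 166 over the rim), 50 high, walls and floor 4 thick; origin at the centre of its underside. Tall fixed posts and mounts stand behind it at x over 0.55 m; the open table lies on its right (-y) side
- bin_in (a point): centre of the bin's inner floor, 4 mm above the table
- collar: black clamp collar with a thumbscrew, 25x36x12, 30 g, lying in the scoop; origin in the middle of its bore, underside
- tee: bare metal three-way coax tee piece, 37x34x13, 30 g, lying in the scoop; origin near its middle, underside
- cap: bare metal coax terminator, a 14 mm round cylinder 22 tall, 15 g, standing in the scoop at the start (it may topple and roll); origin at the centre of its foot. Pieces slide on the scoop's floor at slopes of about 26 to 36 degrees
- round_box: bystander: round whitish optic box, 41 mm across, 18 high; origin under its centre
- post_holder: bystander: black post holder with thumbscrew, 30x37x50; origin at its underside
- dropper_bottle: bystander: brown dropper bottle, 38 mm across, 115 high; origin under its centre
- mount: bystander: black square optic mount with two metal screws, 51x51x39; origin under its centre

How it is judged:
By the outcome, as a careful person would: the job done as asked, in the order asked, and still so for the second after the job is handed in, with the robot touching nothing.
It also fails if it takes over 69 s, if anything falls off the work surface, if the arm or the gripper's body presses on something with over 40 N, if the wrist force passes 120 N, or if a joint passes its speed limit or range.

### The arm

A 6-joint arm with a two-finger parallel gripper is mounted at the origin on a cart in front of the work surface, level with it; the furniture and walls round the work are solid. World frame = base frame: x ahead of the robot, y to its left, z up, the work surface at z = 0. Lengths are in m, angles in rad, forces in N, time in s.
With the tool pointing down it reaches from about 0.275 to 0.85 m from the base axis. Payload 5.2 kg.
Tool frame: the origin (TCP) lies midway between the tips of the shut fingers; the grasp point (between the pads) lies 19 mm behind it; z points along the fingers, y is the line along which they close (so a half turn about z gives the same grasp; the last joint's range is limited). The gripper opens to 85 mm and grips with 20 to 120 N. Pads are 22 mm wide; open, the fingers measure 114 mm over their backs; the gripper's body (76 mm by 85 mm) begins 54 mm behind the grasp point. The pads swing forward as they close: fully open they stand 13 mm farther back than shut.
Start: joints at [-1.32, 0.259, 1.535, -0, 1.348, -0.203], TCP at [0.241, -0.494, 0.231] pointing down, gripper open.
Joint ranges: [-3.14, 3.14], [-0.91, 2.08], [0.19, 2.58], [-1.22, 4.36], [0.22, 2.71], [-3.12, 3.12]. Speed limits (rad/s): [2.57, 2.57, 3.14, 3.14, 3.14, 3.14].

### API

Orientations are given as a unit quaternion [x, y, z, w].
In Python, from station import ctrl gives the robot as it stands.
- The arm moves only by the shell command python3 nudge.py 'ROWS' [OPENING] [FORCE]. ROWS is a JSON list of rows, 1 to 8 of them, each of 6 numbers: dx, dy, dz in m, then a rotation vector rx, ry, rz in rad; each row shifts and turns the commanded pose from where the row before left it, along the tool's axes as they then stand; what a row does not reach is not made up. A row lasts 1/12 s, in which the tool goes at most 0.0417 m and 0.125 rad, less where a joint would pass 70% of its speed; a pose out of reach is approached as far as the arm can. OPENING is the finger opening in m, set as the command begins (- or left out keeps the last). The fingers move at their own pace and stop on an object; FORCE is the grip in N (left out, the last holds). Time passes only in rows, so rows that do not move let the fingers close. It prints the time, the measured TCP pose, the force, the opening and the grip force at its end. Input that does not fit is refused with a message, and nothing moves.
- ctrl.read_state(): the state, without advancing time (a new reading comes with each control period).
- ctrl.camera(name): name is "scene" or "top" or "wrist"; returns a dict with "frame" (480x640x3 uint8, blue, green, red), "fov_y" (degrees; the focal length in pixels is half the picture's height over the tangent of half this angle, whatever the lens; pixels are square), "cx", "cy" (the principal point, pixels), "k1" (the pictures are not rectified: a ray, as slopes to the right and down, at radius r is drawn at 1 + k1 r^2 times it, then the intrinsics apply), "T" (4x4, takes a point from camera to world coordinates); the wrist camera has in their place "mount" (4x4, takes a point from camera to tool coordinates, whose origin is the TCP and whose axes are the flange's). Camera axes: x right, y down, z forward; pixel columns grow to the right and rows downward; lengths in m; the calibration is good to about 2 mm. A picture is of the moment at which its call begins: read the wrist's pose just before it. There is no depth.
- ctrl.finish_job(): hands the job in; it is judged then, once.
The state is a dict: "t": time; "qpos": joint angles; "joint_vel": joint speeds; "effort": joint torques, N m; "ee_pos": TCP position; "tool_rot": TCP orientation; "force": force on the tool from outside, world axes, zero at the start; "wrist_torque": the same for the moment, N m; "finger_gap": finger opening in m; "gripper_force": force on a finger pad.
Only numpy, scipy, OpenCV 4.12 (cv2) and the standard library are available. Lean on these libraries where they do the work, as an engineer would, in place of code of your own. Each camera call takes 0.05 s, during which the arm holds its last target. There are 200 camera calls.

## Working session

There is one attempt and no reset: what is moved stays moved. The work goes in short steps, Python scripts to look and compute and a shell command to move; the robot and the scene stay as the last step left them, time stands still between calls to the robot, and variables do not carry over. Pictures are saved under pics/ and viewed, at most 10 in all, crops included, and the job is handed in when it is done.

```bash
ls; mkdir -p pics; python3 - <<'E'
from station import ctrl
import cv2,numpy as np
s=ctrl.read_state();print(s)
for n in("scene","top"):
    c=ctrl.camera(n);cv2.imwrite(f"pics/{n}0.png",c["frame"]);print(n,c["fov_y"],c["cx"],c["cy"],c["k1"],np.array(c["T"]).round(4).tolist())
E
```

```text
nudge.py
pics
station.py
{'t': 0.0, 'qpos': array([-1.31981659e+00,  2.59338470e-01,  1.53604944e+00, -4.66171658e-06,
        1.34802329e+00, -2.02806481e-01]), 'joint_vel': array([ 0.00059935,  0.00184136,  0.00010254, -0.00044207,  0.00019509,
       -0.00107172]), 'effort': array([-1.47134368e-03, -4.46030796e+01, -2.90575629e+01, -3.64586595e-04,
        1.17425993e-02, -1.05724325e-05]), 'ee_pos': array([ 0.24098934, -0.4938156 ,  0.23049064]), 'tool_rot': array([ 9.74369477e-01,  2.24951764e-01, -2.41713111e-05, -9.08953535e-04]), 'force': array([ 0.35090655, -0.09592796,  0.51109717]), 'wrist_torque': array([-0.00047933, -0.01912715,  0.02148597]), 'gripper_force': 0.0, 'finger_gap': 0.08519142438718484}
scene 47.63500549442664 320.04672177355224 236.05173070612142 -0.0371670636594801 [[0.8601, -0.2056, 0.4668, -0.0056], [-0.5099, -0.3716, 0.7758, -1.1023], [0.014, -0.9054, -0.4244, 0.5423], [0.0, 0.0, 0.0, 1.0]]
top 55.00747585013564 312.85846606340147 238.97439221877056 -0.0734799373882772 [[-0.013, -0.988, 0.1538, 0.3256], [-0.9999, 0.0114, -0.011, -0.1726], [0.0091, -0.1539, -0.988, 1.2955], [0.0, 0.0, 0.0, 1.0]]
```
View pics/top0.png

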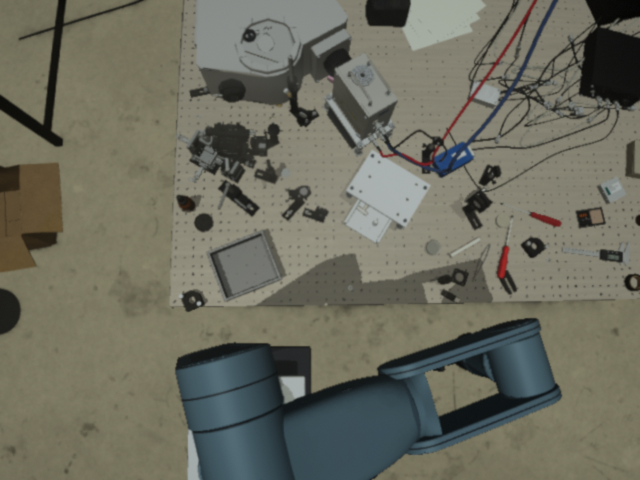

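View pics/scene0.png

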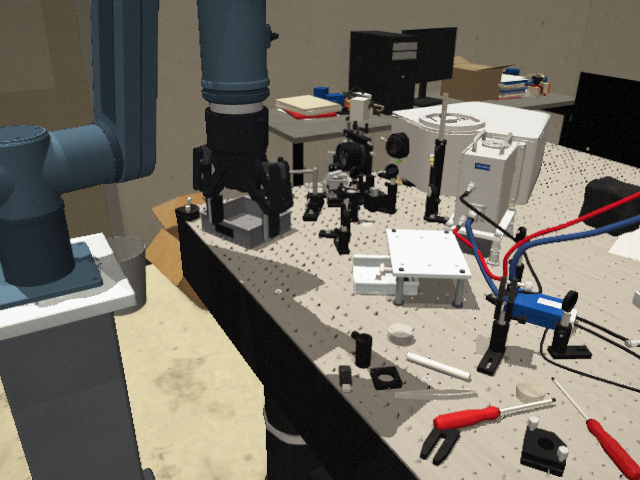

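Top: riser centre about (388,190), with the scoop's front sticking out at (370,222), bin at (246,265), posts around (300,200). The scene view agrees. I'll crop closer to get the corners.

```bash
cat > h.py <<'E'
import cv2,numpy as np
from scipy.spatial.transform import Rotation as R
def cam(name):
    from station import ctrl
    s=ctrl.read_state();c=ctrl.camera(name)
    c={k:(np.array(v) if k in("T","mount","frame") else v) for k,v in c.items() if v is not None}
    if name=="wrist":
        M=np.eye(4);M[:3,:3]=R.from_quat(s["tool_rot"]).as_matrix();M[:3,3]=s["ee_pos"];c["T"]=M@c["mount"]
    c["f"]=c["frame"].shape[0]/2/np.tan(np.radians(c["fov_y"]/2));return c
def ray(c,uv):
    d=(np.array(uv,float)-[c["cx"],c["cy"]])/c["f"];x=d.copy()
    for _ in range(20): x=d/(1+c["k1"]*(x@x))
    return c["T"][:3,3],c["T"][:3,:3]@np.r_[x,1]
def onz(c,uv,z):
    o,d=ray(c,uv);return o+d*(z-o[2])/d[2]
def proj(c,P):
    P=np.atleast_2d(P);q=(P-c["T"][:3,3])@c["T"][:3,:3];x=q[:,:2]/q[:,2:]
    return x*(1+c["k1"]*(x**2).sum(1,keepdims=True))*c["f"]+[c["cx"],c["cy"]]
def tri(l):
    A=np.zeros((3,3));b=np.zeros(3)
    for c,uv in l:
        o,d=ray(c,uv);d/=np.linalg.norm(d);N=np.eye(3)-np.outer(d,d);A+=N;b+=N@o
    return np.linalg.solve(A,b)
def rows(dest_p,dest_q,s=None):
    "tool-frame delta"
    from station import ctrl
    s=s or ctrl.read_state();r=R.from_quat(s["tool_rot"])
    return r.inv().apply(np.array(dest_p)-s["ee_pos"]),(r.inv()*R.from_quat(dest_q)).as_rotvec()
E
python3 - <<'E'
from h import *
import pickle
cs={n:cam(n) for n in("top","scene")};pickle.dump(cs,open("c0.pkl","wb"))
a=cv2.resize(cs["top"]["frame"][145:310,175:440],None,fx=3,fy=3,interpolation=cv2.INTER_CUBIC)
cv2.imwrite("pics/top1.png",a)
b=cv2.resize(cs["scene"]["frame"][180:330,190:490],None,fx=2.6,fy=2.6,interpolation=cv2.INTER_CUBIC)
cv2.imwrite("pics/sc1.png",b)
w=cam("wrist");print(w["mount"].round(3).tolist(),w["fov_y"])
c=cs["top"]
for uv in[(370,222),(388,190),(246,265)]:print(onz(c,uv,0.03))
E
```

```text
[[0.0, -0.952, -0.308, 0.079], [1.0, 0.0, 0.001, -0.001], [-0.001, -0.308, 0.952, -0.143], [0.0, 0.0, 0.0, 1.0]] 66.04444674183182
[ 0.56884318 -0.34743477  0.03      ]
[ 0.66074936 -0.4017971   0.03      ]
[ 0.45213181 -0.00157641  0.03      ]
```

View pics/top1.png

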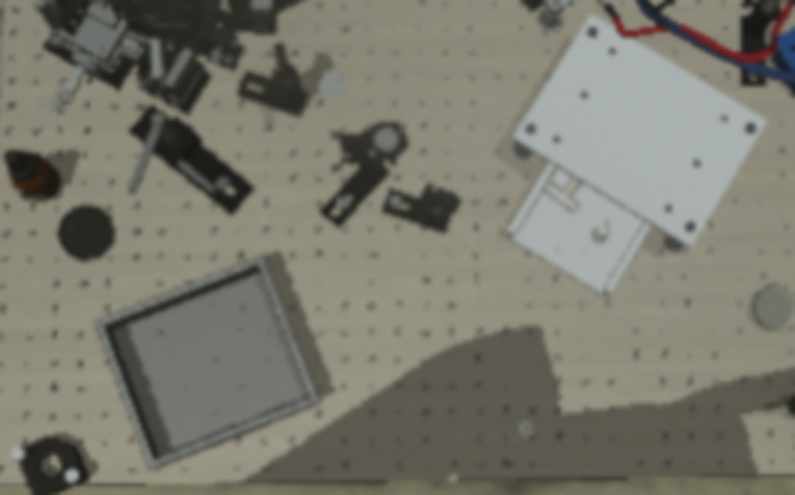

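View pics/sc1.png

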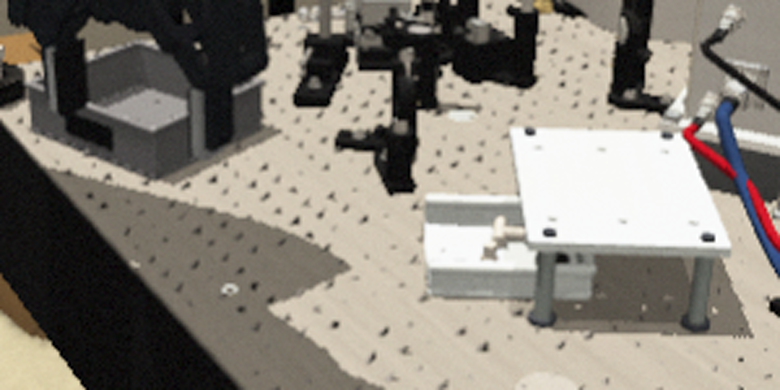

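Top crop corners: riser (588,14), (768,122), (692,246), (513,136). Scoop front corners (508,233), (606,293), and its lips go under the riser at (555,165), (650,222). Bin rim (100,322), (264,258), (318,402), (152,467). The robot-left post bases are near (430,205). Scene crop: scoop front, far lip top (426,196), near lip bottom (428,296).

```bash
cat > fit.py <<'E'
from h import *
import pickle
from scipy.optimize import least_squares
cs=pickle.load(open("c0.pkl","rb"));t=cs["top"];s=cs["scene"]
T=lambda u,v:(175+u/3,145+v/3)
S=lambda u,v:(190+u/2.6,180+v/2.6)
def fit(obs,x0):
    def f(x):
        c,sn=np.cos(x[2]),np.sin(x[2])
        return np.concatenate([(proj(cm,[x[0]+c*p[0]-sn*p[1],x[1]+sn*p[0]+c*p[1],p[2]])[0]-uv) for cm,uv,p in obs])
    r=least_squares(f,x0,loss="soft_l1");return r.x,np.abs(r.fun).max(),r.fun.reshape(-1,2).round(1).tolist()
if __name__=="__main__":
    # riser: x away from robot
    print("riser",fit([(t,T(588,14),(.07,.095,.07)),(t,T(768,122),(.07,-.095,.07)),(t,T(692,246),(-.07,-.095,.07)),(t,T(513,136),(-.07,.095,.07)),
     (s,S(511,128),(-.07,.095,.07)),(s,S(690,133),(.07,.095,.07)),(s,S(731,243),(.07,-.095,.07)),(s,S(527,241),(-.07,-.095,.07))],[.66,-.4,-.5]))
    print("bin",fit([(t,T(264,258),(.073,-.083,.05)),(t,T(100,322),(.073,.083,.05)),(t,T(152,467),(-.073,.083,.05)),(t,T(318,402),(-.073,-.083,.05))],[.45,0,.3]))
    print("scoop",fit([(t,T(606,293),(.06,.0575,.0285)),(t,T(508,233),(.06,-.0575,.0285)),(s,S(426,196),(.06,-.0575,.0285)),(s,S(428,296),(.06,.055,0))],[.6,-.37,2.6]))
E
python3 fit.py
```

```text
riser (array([ 0.65842905, -0.39654167, -0.58279956]), np.float64(2.6855867247537617), [[1.4, -0.9], [-0.2, -1.0], [-0.5, -0.5], [-0.1, -0.7], [-0.5, 0.3], [-2.7, 0.6], [-0.1, 2.5], [-0.1, 0.6]])
bin (array([ 4.48686099e-01, -1.78222245e-04,  3.67644412e-01]), np.float64(1.7596076731330186), [[0.5, -1.3], [-1.6, -0.4], [-0.5, 1.4], [1.8, 0.3]])
scoop (array([ 0.59309966, -0.35586598,  2.57041988]), np.float64(2.3019894021424534), [[2.3, -0.5], [-0.2, -2.0], [-0.5, -0.7], [-0.7, 0.8]])
```

```bash
python3 nudge.py '[[0, 0, 0, 0, 0, 0.125], [0, 0, 0, 0, 0, 0.125], [0, 0, 0, 0, 0, 0.125], [0, 0, 0, 0, 0, 0.125], [0, 0, 0, 0, 0, 0.125], [0, 0, 0, 0, 0, 0.125], [0, 0, 0, 0, 0, 0.125], [0, 0, 0, 0, 0, 0.125]]' 0.036 60
cat > go.py <<'E'
import sys
from h import *
# go.py scoopx scoopy scoopyaw  px py z tilt(deg, nose-lean): target point in scoop frame -> tool deltas ; tool x=-scoop x
def target(x,y,yaw,px,py,z,tilt=0,flip=1):
    c,s=np.cos(yaw),np.sin(yaw);X=np.array([c,s,0]);Y=np.array([-s,c,0])
    m=np.stack([-X*flip,Y*flip,[0,0,-1]],1)
    r=R.from_matrix(m);r=R.from_rotvec(Y*np.radians(tilt))*r
    return np.array([x+c*px-s*py,y+s*px+c*py,z]),r.as_quat()
if __name__=="__main__":
    p,q=target(*map(float,sys.argv[1:]));d,w=rows(p,q);print(p,d.round(4),w.round(3))
E
python3 go.py .593 -.356 2.57 60 40 .16 | tail -1; python3 go.py .593 -.356 2.57 .08 .03 .16
```

```text
t: 0.92
ee_pos: [0.2411, -0.4942, 0.2312]
tool_rot: [0.962, -0.273, -0.0, -0.0]
force: [-0.1, 0.2, -0.2]
finger_gap: 0.0359
gripper_force: 0.0
[-71.50831647  -1.53928521   0.16      ] [-60.5306  38.5372   0.0753] [-0.     0.     0.019]
[ 0.5094876  -0.33795344  0.16      ] [ 0.1465 -0.2738  0.0712] [-0.     0.     0.019]
```

```bash
python3 nudge.py '[[0.018, -0.034, 0, 0, 0, 0.019], [0.018, -0.034, 0, 0, 0, 0], [0.018, -0.034, 0, 0, 0, 0], [0.018, -0.034, 0, 0, 0, 0], [0.018, -0.034, 0, 0, 0, 0], [0.018, -0.034, 0.01, 0, 0, 0], [0.018, -0.034, 0.02, 0, 0, 0], [0.018, -0.034, 0.02, 0, 0, 0]]'
python3 nudge.py '[[0, 0, 0, 0, 0, 0], [0, 0, 0, 0, 0, 0], [0, 0, 0, 0, 0, 0]]'
python3 - <<'E'
from h import *
import pickle
w=cam("wrist");pickle.dump(w,open("w1.pkl","wb"));cv2.imwrite("pics/w1.png",w["frame"])
E
python3 nudge.py '[[-0.03, 0.03, 0, 0, 0, 0], [-0.03, 0.03, 0, 0, 0, 0], [0, 0.01, 0, 0, 0, 0], [0, 0, 0, 0, 0, 0], [0, 0, 0, 0, 0, 0], [0, 0, 0, 0, 0, 0]]'
python3 - <<'E'
from h import *
import pickle
w=cam("wrist");pickle.dump(w,open("w2.pkl","wb"));cv2.imwrite("pics/w2.png",w["frame"])
a=pickle.load(open("w1.pkl","rb"))["frame"]
cv2.imwrite("pics/w12.png",cv2.resize(np.hstack([a,w["frame"]]),(800,300)))
P=np.array([[.06,.0575,.0285],[.06,-.0575,.0285],[-.007,.0575,.0285],[.06,.055,.004]])
c,s=np.cos(2.57),np.sin(2.57)
print(proj(w,np.array([[.593+c*p[0]-s*p[1],-.356+s*p[0]+c*p[1],p[2]] for p in P])).round())
E
```

```text
t: 1.58
ee_pos: [0.5074, -0.3418, 0.1831]
tool_rot: [0.96, -0.279, 0.001, 0.001]
force: [0.8, -1.6, -0.1]
finger_gap: 0.0356
gripper_force: 0.0
t: 1.83
ee_pos: [0.5053, -0.3426, 0.1828]
tool_rot: [0.96, -0.278, -0.0, 0.0]
force: [0.3, -0.1, 0.3]
finger_gap: 0.0357
gripper_force: 0.0
t: 2.38
ee_pos: [0.4192, -0.3701, 0.1837]
tool_rot: [0.96, -0.28, 0.001, 0.0]
force: [0.6, -1.3, 0.6]
finger_gap: 0.036
gripper_force: 0.0
[[264. 121.]
 [120. 123.]
 [261.  28.]
 [266. 121.]]
```

View pics/w1.png

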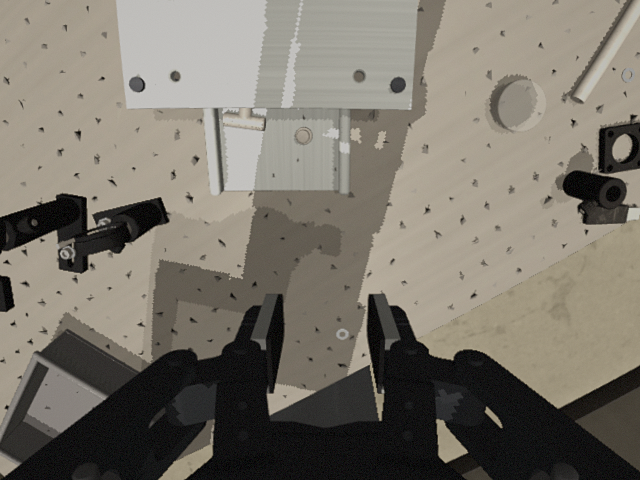

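View pics/w2.png

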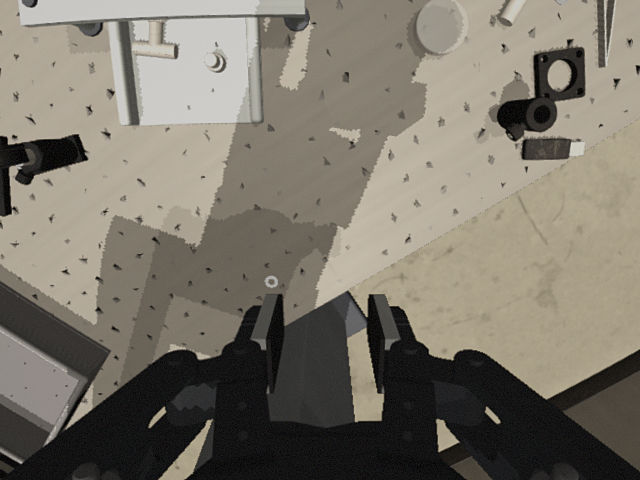

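w1 shows the scoop's front bead corners at (209,194) and (349,193), with the tee at (245,120) and the cap at (304,136). w2 shows the same corners at (118,125) and (263,123). Nothing lies beside the left lip (image right).

```bash
python3 - <<'E'
from fit import *
a=pickle.load(open("w1.pkl","rb"));b=pickle.load(open("w2.pkl","rb"))
L=(.06,.0575,.0285);Rr=(.06,-.0575,.0285)
print(fit([(a,(349,193),L),(a,(209,194),Rr),(b,(263,123),L),(b,(118,125),Rr)],[.593,-.356,2.57]))
print("tri L",tri([(a,(349,193)),(b,(263,123))]),"R",tri([(a,(209,194)),(b,(118,125))]))
print("riser edge L,R",tri([(a,(116,107)),(b,(22,24))]),tri([(a,(410,108)),(b,(308,15))]), onz(a,(410,108),.07),onz(a,(116,107),.07))
E
python3 go.py .593 -.356 2.57 .045 .053 .06 12
```

```text
(array([ 0.5936903 , -0.35393147,  2.57379017]), np.float64(1.9032883026348486), [[0.5, 1.9], [0.2, 0.7], [-1.5, -1.2], [0.2, -0.7]])
tri L [ 0.5117586  -0.36979269  0.0191833 ] R [ 0.57447339 -0.27209962  0.02624943]
riser edge L,R [ 0.66228418 -0.26643346  0.05332709] [ 0.54835821 -0.43831936  0.06128647] [ 0.54906583 -0.4362951   0.07      ] [ 0.65646702 -0.27108001  0.07      ]
[ 0.52648165 -0.37623139  0.06      ] [ 0.0936 -0.0518  0.1236] [-0.001  0.208  0.006]
```

```bash
python3 nudge.py '[[0.03, -0.018, 0.01, 0, 0.06, 0], [0.03, -0.018, 0.02, 0, 0.06, 0], [0.03, -0.014, 0.03, 0, 0.055, 0], [0, 0, 0.03, 0, 0, 0], [0, 0, 0.02, 0, 0, 0], [0, 0, 0, 0, 0, 0], [0, 0, 0, 0, 0, 0]]'
python3 go.py .5937 -.354 2.574 .041 .053 .010 10
```

```text
t: 3.02
ee_pos: [0.5306, -0.3806, 0.0798]
tool_rot: [0.957, -0.277, 0.083, 0.023]
force: [1.0, 0.7, 0.2]
finger_gap: 0.0358
gripper_force: 0.0
[ 0.5306359  -0.37664772  0.01      ] [-0.014  -0.0033  0.0684] [-0.002  0.002  0.004]
```

```bash
python3 nudge.py '[[-0.014, -0.003, 0.01, 0, 0, 0.004], [0, 0, 0.02, 0, 0, 0], [0, 0, 0.015, 0, 0, 0], [0, 0, 0.012, 0, 0, 0], [0, 0, 0.01, 0, 0, 0], [0, 0, 0, 0, 0, 0], [0, 0, 0, 0, 0, 0]]'
python3 go.py .5937 -.354 2.574 .041 .053 .010 10
python3 - <<'E'
from h import *
w=cam("wrist");cv2.imwrite("pics/w3.png",w["frame"][0:420])
E
```

```text
t: 3.6
ee_pos: [0.5304, -0.3785, 0.013]
tool_rot: [0.956, -0.28, 0.084, 0.024]
force: [-0.4, 1.0, -0.3]
finger_gap: 0.0361
gripper_force: 0.0
[ 0.5306359  -0.37664772  0.01      ] [-0.0014 -0.0017  0.0028] [-0.    -0.001 -0.002]
```

View pics/w3.png

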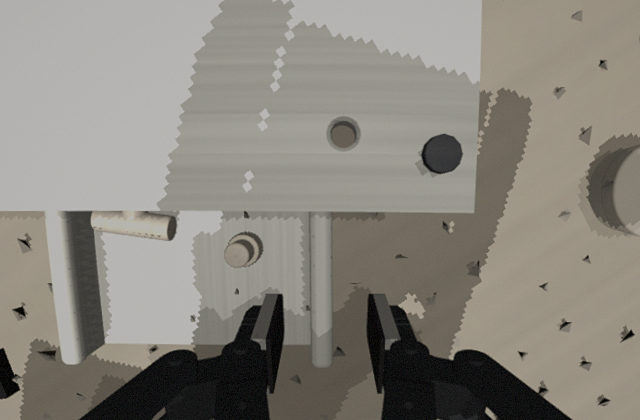

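The left bead (about (321,330)) runs centred between the pads, and the cap and tee are clear. Closing.

```bash
python3 nudge.py '[[0, 0, 0.002, 0, 0, 0], [0, 0, 0, 0, 0, 0], [0, 0, 0, 0, 0, 0], [0, 0, 0, 0, 0, 0], [0, 0, 0, 0, 0, 0], [0, 0, 0, 0, 0, 0], [0, 0, 0, 0, 0, 0], [0, 0, 0, 0, 0, 0]]' 0 60
python3 - <<'E'
from h import *
from station import ctrl
s=ctrl.read_state();r=R.from_quat(s["tool_rot"])
X=np.array([np.cos(2.574),np.sin(2.574),0]);print(r.inv().apply(X).round(3),s["gripper_force"],s["finger_gap"])
E
```

```text
t: 4.32
ee_pos: [0.5309, -0.3788, 0.0116]
tool_rot: [0.956, -0.28, 0.085, 0.025]
force: [-0.6, 1.4, 5.6]
finger_gap: 0.0074
gripper_force: 59.3
[-0.984  0.001 -0.176] 59.25798296928406 0.007401725694925722
```

```bash
python3 nudge.py '[[0, 0, -0.001, 0, 0, 0], [-0.003, 0, -0.0005, 0, 0, 0], [-0.006, 0, -0.0011, 0, 0, 0], [-0.009, 0, -0.0016, 0, 0, 0], [-0.01, 0, -0.0018, 0, 0, 0], [-0.01, 0, -0.0018, 0, 0, 0], [-0.01, 0, -0.0018, 0, 0, 0], [-0.01, 0, -0.0018, 0, 0, 0]]'
python3 nudge.py '[[-0.012, 0, -0.0021, 0, 0, 0], [-0.012, 0, -0.0021, 0, 0, 0], [-0.012, 0, -0.0021, 0, 0, 0], [-0.012, 0, -0.0021, 0, 0, 0], [-0.012, 0, -0.0021, 0, 0, 0], [-0.01, 0, -0.0018, 0, 0, 0], [-0.006, 0, -0.0011, 0, 0, 0], [-0.003, 0, -0.0005, 0, 0, 0]]'
python3 - <<'E'
from h import *
w=cam("wrist");cv2.imwrite("pics/w4.png",w["frame"]);cv2.imwrite("pics/t4.png",cam("top")["frame"])
E
```

```text
t: 4.98
ee_pos: [0.4794, -0.3457, 0.0115]
tool_rot: [0.956, -0.28, 0.084, 0.024]
force: [1.2, 0.3, -1.2]
finger_gap: 0.0072
gripper_force: 58.5
t: 5.65
ee_pos: [0.412, -0.3024, 0.0116]
tool_rot: [0.956, -0.28, 0.084, 0.024]
force: [-0.0, 0.8, -1.6]
finger_gap: 0.0073
gripper_force: 58.5
```

View pics/w4.png

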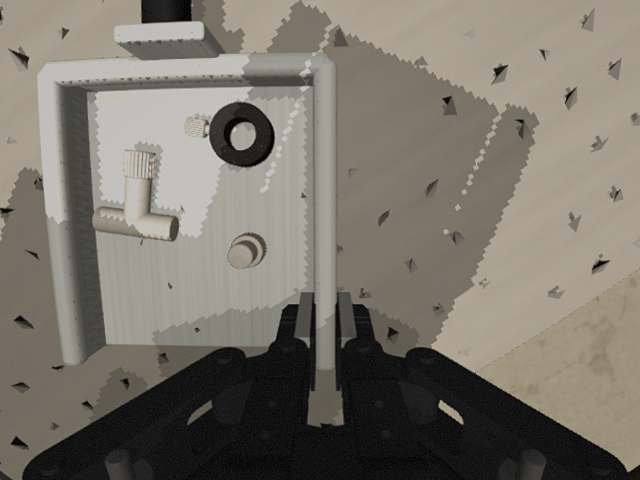

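All three pieces are still in place: collar (242,135), tee (140,205), cap (245,250), and the scoop has followed rigidly. I'll pull about 4 cm more, then lower and release.

```bash
python3 nudge.py '[[-0.004, 0, -0.0007, 0, 0, 0], [-0.008, 0, -0.0014, 0, 0, 0], [-0.01, 0, -0.0018, 0, 0, 0], [-0.01, 0, -0.0018, 0, 0, 0], [-0.007, 0, -0.0012, 0, 0, 0], [-0.003, 0, -0.0005, 0, 0, 0], [0, 0, 0.001, 0, 0, 0], [0, 0, 0, 0, 0, 0]]'
python3 nudge.py '[[0, 0, 0, 0, 0, 0], [0, 0, 0, 0, 0, 0], [0, 0, 0, 0, 0, 0], [0, 0, 0, 0, 0, 0], [0, 0, 0, 0, 0, 0]]' 0.03
python3 nudge.py '[[0, 0, -0.01, 0, 0, 0], [0, 0, -0.02, 0, 0, 0], [0, 0, -0.03, 0, 0, 0], [0, 0, -0.04, 0, 0, 0], [0, 0, -0.04, 0, 0, 0], [0, 0, -0.02, 0, 0, 0], [0, 0, 0, 0, 0, 0], [0, 0, 0, 0, 0, 0]]'
python3 - <<'E'
from h import *
import pickle
w=cam("wrist");pickle.dump(w,open("w5.pkl","wb"));cv2.imwrite("pics/w5.png",w["frame"])
E
```

```text
t: 6.42
ee_pos: [0.3758, -0.2791, 0.0114]
tool_rot: [0.956, -0.279, 0.083, 0.024]
force: [-11.9, 6.3, 22.3]
finger_gap: 0.0072
gripper_force: 61.6
t: 6.83
ee_pos: [0.3773, -0.2805, 0.0106]
tool_rot: [0.956, -0.28, 0.084, 0.024]
force: [-0.2, -0.0, 0.1]
finger_gap: 0.03
gripper_force: 0.0
t: 7.5
ee_pos: [0.3542, -0.2661, 0.1694]
tool_rot: [0.956, -0.28, 0.085, 0.025]
force: [-0.4, 0.1, -0.3]
finger_gap: 0.03
gripper_force: 0.0
```

View pics/w5.png

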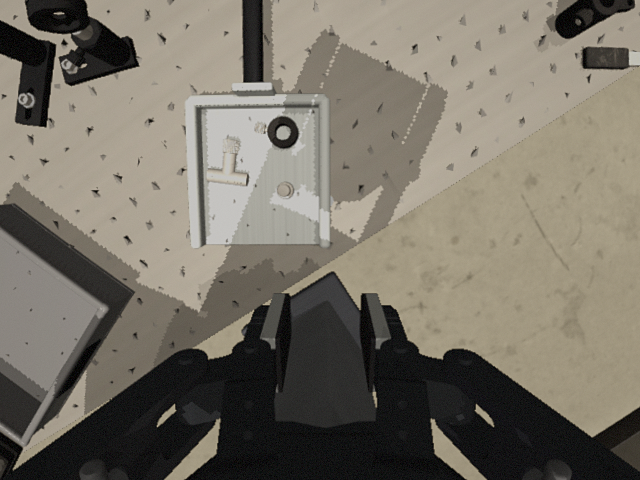

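The scoop stands free on the table with its three pieces: outer corners (188,96), (329,96), (191,246), (329,246), handle x 245–264 at the top. Fitting its pose.

```bash
python3 - <<'E'
from fit import *
from station import ctrl
w=pickle.load(open("w5.pkl","rb"));a=pickle.load(open("w1.pkl","rb"))
z=.0285
r=fit([(w,(329,246),(.06,.0575,z)),(w,(191,246),(.06,-.0575,z)),(w,(188,96),(-.0595,-.0575,z)),(w,(329,96),(-.0595,.0575,z))],[.44,-.25,2.57]);print(r)
x,y,t=r[0];c,s=np.cos(t),np.sin(t)
print("handle proj",[proj(w,[x+c*p+.0*s,y+s*p,.046])[0].round() for p in(-.07,-.105)])
print("post bases",[onz(a,u,0).round(3) for u in((75,268),(165,222),(78,200),(60,240))])
print("handle px at row 20/70 ->",onz(w,(254,20),.046),onz(w,(254,70),.046))
print(ctrl.read_state()["qpos"].round(3))
E
```

```text
(array([ 0.43850383, -0.25677157,  2.56710873]), np.float64(3.247752559757089), [[1.3, 1.2], [-1.4, 0.4], [-3.2, -0.3], [2.4, -1.0]])
handle proj [array([253.,  74.]), array([253.,  25.])]
post bases [array([ 0.59 , -0.104,  0.   ]), array([ 0.576, -0.212,  0.   ]), array([ 0.638, -0.155,  0.   ]), array([ 0.619, -0.111,  0.   ])]
handle px at row 20/70 -> [ 0.52942071 -0.31654628  0.046     ] [ 0.49943465 -0.29700649  0.046     ]
[-0.952  0.013  2.008  0.08   0.96   1.148]
```

```bash
python3 nudge.py '[[0, 0, 0, 0, 0, -0.125], [0, 0, 0, 0, 0, -0.125], [0, 0, 0, 0, 0, -0.125], [0, 0, 0, 0, 0, -0.125], [0, 0, 0, 0, 0, -0.125], [0, 0, 0, 0, 0, -0.125], [0, 0, 0, 0, 0, -0.125], [0, 0, 0, 0, 0, -0.125]]' 0.04
python3 nudge.py '[[0, 0, 0, 0, 0, -0.125], [0, 0, 0, 0, 0, -0.125], [0, 0, 0, 0, 0, -0.125], [0, 0, 0, 0, 0, -0.125], [0, 0, 0, 0, 0, -0.125], [0, 0, 0, 0, 0, -0.125], [0, 0, 0, 0, 0, -0.125], [0, 0, 0, 0, 0, -0.125]]'
python3 nudge.py '[[0, 0, 0, 0, 0, -0.125], [0, 0, 0, 0, 0, -0.125], [0, 0, 0, 0, 0, -0.125], [0, 0, 0, 0, 0, -0.125], [0, 0, 0, 0, 0, -0.125], [0, 0, 0, 0, 0, -0.125], [0, 0, 0, 0, 0, -0.125], [0, 0, 0, 0, 0, -0.125]]'
python3 nudge.py '[[0, 0, 0, 0, 0, -0.125], [0, 0, 0, 0, 0, 0], [0, 0, 0, 0.0, 0.125, 0], [0, 0, 0, 0, 0.125, 0], [0, 0, 0, 0, 0.125, 0], [0, 0, 0, 0, 0.125, 0], [0, 0, 0, 0, 0, 0], [0, 0, 0, 0, 0, 0]]'
python3 go.py .4395 -.2562 2.567 -.12 0 .10 -20 -1
python3 -c "
from station import ctrl;print(ctrl.read_state()['qpos'].round(3))"
```

```text
t: 8.22
ee_pos: [0.353, -0.2645, 0.1658]
tool_rot: [0.973, 0.216, 0.061, 0.059]
force: [0.0, -0.4, 0.2]
finger_gap: 0.0401
gripper_force: 0.0
t: 8.88
ee_pos: [0.353, -0.2645, 0.1658]
tool_rot: [0.75, 0.656, 0.025, 0.081]
force: [0.0, 0.5, 0.4]
finger_gap: 0.0402
gripper_force: 0.0
t: 9.55
ee_pos: [0.3531, -0.2645, 0.1658]
tool_rot: [0.344, 0.935, -0.017, 0.083]
force: [-0.1, 0.4, -0.2]
finger_gap: 0.0397
gripper_force: 0.0
t: 10.22
ee_pos: [0.354, -0.2652, 0.165]
tool_rot: [0.285, 0.944, 0.05, -0.156]
force: [-0.4, 0.5, 0.5]
finger_gap: 0.0398
gripper_force: 0.0
[ 0.54022965 -0.32141915  0.1       ] [-0.1973  0.0561  0.0015] [ 0.008  0.02  -0.01 ]
[-0.835  0.342  1.639 -0.075  1.482 -1.8  ]
```

```bash
python3 nudge.py '[[-0.015, 0.005, 0, 0, 0, -0.01], [-0.032, 0.01, 0, 0, 0.02, 0], [-0.035, 0.01, 0, 0, 0, 0], [-0.035, 0.01, 0, 0, 0, 0], [-0.035, 0.01, 0, 0, 0, 0], [-0.03, 0.008, 0, 0, 0, 0], [-0.015, 0.003, 0, 0, 0, 0], [0, 0, 0, 0, 0, 0]]'
python3 nudge.py '[[0, 0, 0, 0, 0, 0], [0, 0, 0, 0, 0, 0]]'
python3 go.py .4395 -.2562 2.567 -.0985 0 .021 -20 -1
python3 - <<'E'
from h import *
import pickle
w=cam("wrist");pickle.dump(w,open("w6.pkl","wb"));cv2.imwrite("pics/w6.png",w["frame"])
X=np.array([np.cos(2.567),np.sin(2.567),0])
o=np.array([.4395,-.2562,.046])
for p in(-.07,-.105,-.135):print(p,proj(w,o+X*p)[0].round())
g=cv2.cvtColor(w["frame"],cv2.COLOR_BGR2GRAY)
for v in(150,180,210,240,270): 
    d=np.where(g[v,200:440]<45)[0]+200; 
    print(v,[(int(k[0]),int(k[-1])) for k in np.split(d,np.where(np.diff(d)>1)[0]+1) if len(k)>3])
E
```

```text
t: 10.88
ee_pos: [0.5414, -0.3193, 0.1017]
tool_rot: [0.28, 0.945, 0.052, -0.162]
force: [-1.4, 0.0, -0.1]
finger_gap: 0.04
gripper_force: 0.0
t: 11.05
ee_pos: [0.539, -0.3191, 0.1041]
tool_rot: [0.28, 0.945, 0.052, -0.163]
force: [0.6, -1.7, -0.1]
finger_gap: 0.0397
gripper_force: 0.0
[ 0.52218226 -0.30973405  0.021     ] [-0.0099 -0.0019  0.0847] [ 0.007  0.005 -0.   ]
-0.07 [321. 216.]
-0.105 [321. 275.]
-0.135 [321. 325.]
150 [(290, 297)]
180 [(282, 308)]
210 [(311, 333)]
240 [(312, 333)]
270 [(312, 333)]
```

The handle is centred at column 322, against a predicted 321. Descending and gripping.

```bash
python3 nudge.py '[[-0.01, -0.002, 0.01, 0.007, 0.005, 0], [0, 0, 0.025, 0, 0, 0], [0, 0, 0.025, 0, 0, 0], [0, 0, 0.015, 0, 0, 0], [0, 0, 0.01, 0, 0, 0], [0, 0, 0, 0, 0, 0], [0, 0, 0, 0, 0, 0]]'
python3 go.py .4395 -.2562 2.567 -.0985 0 .021 -20 -1
python3 nudge.py '[[0, 0, 0, 0, 0, 0], [0, 0, 0, 0, 0, 0], [0, 0, 0, 0, 0, 0], [0, 0, 0, 0, 0, 0], [0, 0, 0, 0, 0, 0], [0, 0, 0, 0, 0, 0], [0, 0, 0, 0, 0, 0], [0, 0, 0, 0, 0, 0]]' 0 110
```

```text
t: 11.68
ee_pos: [0.5224, -0.3106, 0.0206]
tool_rot: [0.279, 0.944, 0.049, -0.167]
force: [-0.4, -0.4, 0.4]
finger_gap: 0.0398
gripper_force: 0.0
[ 0.52218226 -0.30973405  0.021     ] [ 0.0008  0.0006 -0.0001] [-0. -0.  0.]
t: 12.35
ee_pos: [0.5238, -0.3114, 0.0212]
tool_rot: [0.279, 0.945, 0.049, -0.165]
force: [1.0, -2.4, 6.9]
finger_gap: 0.012
gripper_force: 107.5
```

```bash
python3 nudge.py '[[0.002, 0, -0.005, 0, 0, 0], [0.003, 0, -0.009, 0, 0.01, 0], [0.005, 0, -0.014, 0, 0.02, 0], [0.005, 0, -0.014, 0, 0.02, 0], [0.006, 0, -0.016, 0, 0.02, 0], [0.006, 0, -0.016, 0, 0.01, 0], [0.004, 0, -0.01, 0, 0, 0], [0.002, 0, -0.005, 0, 0, 0]]'
cat > plan.py <<'E'
# estimate scoop pose in tool (from grasp record), and compute deltas to a target scoop mouth pose
import sys
from h import *
from station import ctrl
yaw0=2.567;g=[.5238,-.3114,.0212];gq=[.279,.945,.049,-.165]
def T(p,r):
    M=np.eye(4);M[:3,:3]=r.as_matrix();M[:3,3]=p;return M
S0=T([.4395,-.2562,0],R.from_euler("z",yaw0));G=T(g,R.from_quat(gq));SG=np.linalg.inv(S0)@G
s=ctrl.read_state();N=T(s["ee_pos"],R.from_quat(s["tool_rot"]))
cur=N@np.linalg.inv(SG);m=np.array([.06,0,.004,1])
print("now mouth",(cur@m)[:3].round(4),"yaw,pitch",np.degrees(R.from_matrix(cur[:3,:3]).as_euler("ZYX")).round(1),"handle",(cur@[-.105,0,.038,1])[:3].round(3))
if len(sys.argv)>1:
    mx,my,mz,yaw,pit=map(float,sys.argv[1:6])
    r=R.from_euler("ZY",[yaw,pit],degrees=True);W=T([0,0,0],r);W[:3,3]=np.array([mx,my,mz])-(W@m)[:3]
    D=W@SG;print("tcp",D[:3,3].round(3),"delta",*[a.round(4) for a in rows(D[:3,3],R.from_matrix(D[:3,:3]).as_quat(),s)],"q",s["qpos"].round(2))
E
python3 plan.py .449 -.04 .14 97 0
python3 - <<'E'
from h import *
w=cam("wrist");cv2.imwrite("pics/w7.png",w["frame"])
E
```

```text
t: 13.02
ee_pos: [0.5262, -0.3128, 0.1158]
tool_rot: [0.276, 0.937, 0.06, -0.203]
force: [-0.4, -0.1, -2.2]
finger_gap: 0.0119
gripper_force: 107.4
now mouth [ 0.3908 -0.2246  0.1118] yaw,pitch [147.1  -4.7   0. ] handle [ 0.531 -0.315  0.132]
tcp [ 0.468 -0.2    0.157] delta [0.1175 0.0635 0.0081] [-0.3304 -0.0765  0.8102] q [-0.69  0.74  1.12 -0.05  1.71 -1.68]
```

View pics/w7.png

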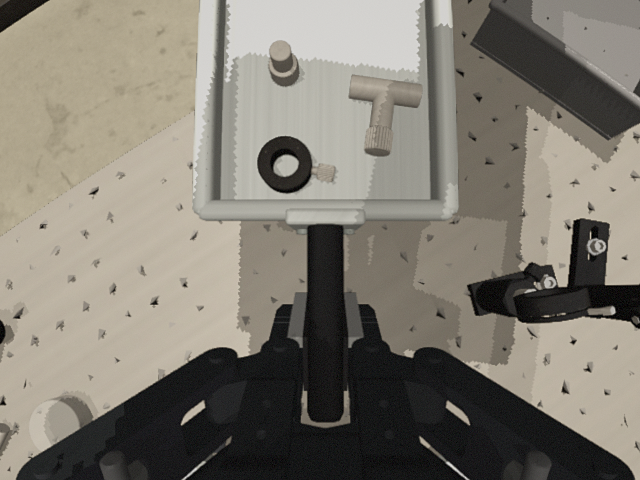

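The scoop is lifted level with all three pieces in it: cap (282,62), tee (383,110), collar (288,165). Handle firmly held. I'll check sag numerically and work out the carry.

```bash
cat > ax.py <<'E'
import sys
from h import *
from station import ctrl
s=ctrl.read_state();r=R.from_quat(s["tool_rot"]).inv()
for a in sys.argv[1:]:print(a,r.apply(eval(a)).round(4))
E
python3 - <<'E'
from plan import *
c=cam("wrist");print([proj(c,(cur@np.r_[p,1])[:3])[0].round() for p in([-.0595,.0575,.0285],[-.0595,-.0575,.0285])],"seen 195,218 458,218")
E
python3 ax.py "[-.075,.06,.01]" "[0,0,-.87]"
```

```text
now mouth [ 0.3908 -0.2247  0.1121] yaw,pitch [147.1  -4.6   0. ] handle [ 0.531 -0.315  0.133]
[array([189., 216.]), array([461., 217.])] seen 195,218 458,218
[-.075,.06,.01] [0.0911 0.0097 0.0305]
[0,0,-.87] [-0.361  -0.      0.7916]
```

```bash
python3 nudge.py '[[0.004, 0, 0.0013, 0, 0, 0], [0.009, 0.001, 0.003, 0, 0, 0], [0.014, 0.0015, 0.0047, 0, 0, 0], [0.018, 0.002, 0.006, 0, 0, 0], [0.018, 0.002, 0.006, 0, 0, 0], [0.014, 0.0015, 0.0047, 0, 0, 0], [0.009, 0.001, 0.003, 0, 0, 0], [0.004, 0, 0.0013, 0, 0, 0]]'
python3 nudge.py '[[0, 0, 0, -0.01, 0, 0.02], [0, 0, 0, -0.02, 0, 0.045], [0, 0, 0, -0.036, 0, 0.079], [0, 0, 0, -0.036, 0, 0.079], [0, 0, 0, -0.045, 0, 0.099], [0, 0, 0, -0.045, 0, 0.099], [0, 0, 0, -0.045, 0, 0.099], [0, 0, 0, -0.045, 0, 0.099]]'
python3 nudge.py '[[0, 0, 0, -0.036, 0, 0.079], [0, 0, 0, -0.025, 0, 0.055], [0, 0, 0, -0.015, 0, 0.03], [0, 0, 0, 0, 0, 0]]'
python3 plan.py .449 -.04 .13 97 0
```

```text
t: 13.78
ee_pos: [0.4493, -0.2518, 0.1242]
tool_rot: [0.276, 0.937, 0.061, -0.206]
force: [-0.1, 0.6, -3.0]
finger_gap: 0.0121
gripper_force: 107.3
t: 14.45
ee_pos: [0.4514, -0.2544, 0.124]
tool_rot: [0.576, 0.789, 0.125, -0.173]
force: [-0.0, -0.1, -2.2]
finger_gap: 0.0116
gripper_force: 107.4
t: 14.78
ee_pos: [0.4508, -0.2542, 0.1244]
tool_rot: [0.643, 0.735, 0.14, -0.161]
force: [0.1, 0.7, -2.1]
finger_gap: 0.0125
gripper_force: 107.5
now mouth [ 0.4298 -0.094   0.1207] yaw,pitch [97.6 -4.8  0.1] handle [ 0.452 -0.26   0.141]
tcp [ 0.468 -0.2    0.147] delta [0.0566 0.0244 0.0008] [-0.0058 -0.0837  0.0098] q [-0.89  0.5   1.54  0.22  1.48 -1.08]
```

```bash
python3 ax.py "[.02,.068,-.04]"; python3 nudge.py '[[0.006, 0.002, 0, 0, 0, 0], [0.012, 0.003, 0.003, 0, -0.01, 0], [0.015, 0.003, 0.005, 0, -0.01, 0], [0.015, 0.003, 0.008, 0, -0.01, 0], [0.012, 0.003, 0.008, 0, 0, 0], [0.006, 0.002, 0.006, 0, 0, 0], [0, 0, 0, 0, 0, 0]]'
python3 plan.py .451 -.025 .075 97 0
python3 - <<'E'
from plan import *
mt=SG;m_t=(np.linalg.inv(SG)@m)[:3];print("mouth in tool",m_t.round(4))
w=np.array([0,-.06,0]);print("row for .06 about mouth:",(m_t-R.from_rotvec(w).apply(m_t)).round(4))
E
```

```text
[.02,.068,-.04] [0.0422 0.0289 0.0633]
t: 15.37
ee_pos: [0.457, -0.1769, 0.1234]
tool_rot: [0.643, 0.739, 0.13, -0.151]
force: [-0.5, -1.1, -1.4]
finger_gap: 0.0125
gripper_force: 107.4
now mouth [ 0.4351 -0.0169  0.1151] yaw,pitch [98.  -3.2  0.1] handle [ 0.458 -0.182  0.14 ]
tcp [ 0.47  -0.185  0.092] delta [-0.0209  0.0119  0.025 ] [-0.008  -0.0552  0.0149] q [-0.78  0.42  1.66  0.24  1.39 -1.  ]
now mouth [ 0.4351 -0.0169  0.1151] yaw,pitch [98.  -3.2  0.1] handle [ 0.458 -0.182  0.14 ]
mouth in tool [0.1454 0.0006 0.0707]
row for .06 about mouth: [ 0.0045  0.     -0.0086]
```

```bash
python3 nudge.py '[[-0.004, 0.003, 0.005, 0, 0, 0], [-0.007, 0.004, 0.008, 0, 0, 0], [-0.007, 0.004, 0.008, 0, 0, 0], [-0.003, 0.001, 0.004, 0, 0, 0], [0.0022, 0, -0.0043, 0, -0.03, 0], [0.0045, 0, -0.0086, 0, -0.06, 0], [0.0045, 0, -0.0086, 0, -0.06, 0], [0.0045, 0, -0.0086, 0, -0.06, 0]]'
python3 plan.py .451 -.025 .06 97 25
```

```text
t: 16.03
ee_pos: [0.4696, -0.1829, 0.1265]
tool_rot: [0.655, 0.75, 0.061, -0.07]
force: [-0.2, 0.2, -2.1]
finger_gap: 0.0118
gripper_force: 107.5
now mouth [ 0.4492 -0.0283  0.0839] yaw,pitch [97.7  9.2  0.1] handle [ 0.47  -0.184  0.144]
tcp [ 0.467 -0.162  0.144] delta [ 0.0234  0.0005 -0.0129] [-0.0017 -0.2766  0.0121] q [-0.68  0.34  1.71  0.13  1.23 -0.87]
```

```bash
python3 nudge.py '[[0.0048, 0, -0.0028, 0, -0.055, 0], [0.0048, 0, -0.0028, 0, -0.055, 0], [0.0048, 0, -0.0028, 0, -0.055, 0], [0.0048, 0, -0.0028, 0, -0.055, 0], [0.0048, 0, -0.0028, 0, -0.055, 0], [0.0045, 0, -0.0086, 0, -0.06, 0], [0.0045, 0, -0.0086, 0, -0.06, 0], [0.0045, 0, -0.0086, 0, -0.06, 0]]'
python3 nudge.py '[[0.0045, 0, -0.0086, 0, -0.06, 0], [0.0045, 0, -0.0086, 0, -0.06, 0], [0.0045, 0, -0.0086, 0, -0.06, 0], [0.0045, 0, -0.0086, 0, -0.06, 0], [0.0045, 0, -0.0086, 0, -0.06, 0], [0, 0, 0, 0, 0, 0], [0, 0, 0, 0, 0, 0], [0, 0, 0, 0, 0, 0]]'
python3 plan.py .451 -.025 .06 97 55
```

```text
t: 16.7
ee_pos: [0.4641, -0.1427, 0.1664]
tool_rot: [0.652, 0.746, -0.088, 0.101]
force: [-0.4, -0.2, -1.8]
finger_gap: 0.0122
gripper_force: 107.5
t: 17.37
ee_pos: [0.4594, -0.1063, 0.1968]
tool_rot: [0.631, 0.724, -0.183, 0.21]
force: [0.2, 0.1, -0.8]
finger_gap: 0.0122
gripper_force: 107.9
now mouth [ 0.4484 -0.022   0.0593] yaw,pitch [97.8 52.2  0. ] handle [ 0.458 -0.096  0.21 ]
tcp [ 0.46  -0.103  0.202] delta [ 0.0005  0.0011 -0.0059] [ 0.0074 -0.0496  0.0115] q [-0.07  0.15  1.91 -0.65  1.05  0.12]
```

```bash
python3 nudge.py '[[0.0045, 0, -0.0086, 0, -0.06, 0], [0.0045, 0, -0.0086, 0, -0.06, 0], [0.0045, 0, -0.0086, 0, -0.06, 0], [0, 0, 0, 0, 0, 0], [-0.006, 0, 0.004, 0, 0, 0], [0.006, 0, -0.004, 0, 0, 0], [0, 0, 0, 0, 0, 0], [0, 0, 0, 0, 0, 0]]'
python3 plan.py
cat > look.py <<'E'
from plan import *
f=[]
for i in range(12):
    w=cam("wrist");f.append(ctrl.read_state()["force"])
print("force",np.mean(f,0).round(2),np.std(f,0).round(2))
import pickle;pickle.dump((w,cur),open("w8.pkl","wb"))
# rectify pan floor to 110x... at 1 mm/px -> coarse grayscale map
xs=np.arange(-.052,.0601,.004);ys=np.arange(-.046,.0461,.004)
g=cv2.GaussianBlur(cv2.cvtColor(w["frame"],cv2.COLOR_BGR2GRAY),(0,0),1.5)
for x in xs:
    P=np.array([(cur@[x,y,.004,1])[:3] for y in ys]);uv=proj(w,P).round().astype(int)
    print("%4d"%(x*1000),*["%3d"%g[v,u] if 0<=u<640 and 0<=v<480 else " --" for u,v in uv])
E
python3 look.py
```

```text
t: 18.03
ee_pos: [0.4558, -0.0814, 0.2098]
tool_rot: [0.613, 0.701, -0.239, 0.274]
force: [-0.3, -0.3, -1.4]
finger_gap: 0.0123
gripper_force: 107.9
now mouth [ 0.4485 -0.0229  0.0593] yaw,pitch [97.7 62.5  0. ] handle [ 0.455 -0.069  0.221]
now mouth [ 0.4485 -0.0229  0.0593] yaw,pitch [97.7 62.5  0. ] handle [ 0.455 -0.069  0.221]
force [ 0.15 -0.1  -1.25] [0.4  0.4  0.44]
 -52 152 152 151 151 150 149 145 143 142 141 141 140 140 140 139 139 139 143 143 143 143 143 143 166
 -48 139 139 137 137 138 137 138 137 137 148 148 146 147 148 148 146 147 148 147 148 149 150 148 148
 -44 150 150 149 149 151 150 151 151 152 154 155 153 154 154 155 153 154 156 155 154 156 156 154 153
 -40 150 150 149 149 151 149 151 151 152 154 155 153 154 155 155 153 154 155 154 154 156 157 153 153
 -36 150 150 149 149 150 149 151 151 151 154 155 153 154 155 155 153 154 155 154 154 156 156 153 154
 -32 150 150 149 149 150 149 152 151 152 154 155 153 154 155 155 153 154 155 154 154 156 156 153 154
 -28 150 149 150 149 150 149 152 151 151 154 155 153 154 162 155 153 154 155 154 154 174 159 154 154
 -24 150 150 14
[... 1506 characters left out ...]
57 155 155 152 156 151 148 148 148 149 150 149 149 150 148 153 157 155 154 157 157 156 155 152
  39 157 155 155 156 155 150 147 147 147 149 150 148 149 149 147 153 157 155 156 157 156 157 157 150
  43 156 155 154 156 155 148 147 146 147 148 149 147 148 148 146 154 156 155 155 156 155 156 157 150
  47 156 155 154 156 155 147 147 146 147 147 148 147 148 148 145 155 155 154 154 156 155 156 156 154
  51 155 155 154 155 155 146 147 146 146 147 148 146 147 147 145 153 154 153 153 155 154 156 155 152
  55 155  --  --  --  --  --  --  --  --  --  --  --  --  --  --  --  --  --  --  --  --  --  --  --
  59  --  --  --  --  --  --  --  --  --  --  --  --  --  --  --  --  --  --  --  --  --  --  --  --
```

The pan floor map shows only light and shade, no pieces. Raising and levelling.

```bash
python3 ax.py "[0,0,.03]"; python3 nudge.py '[[-0.005, 0, -0.005, 0, 0, 0], [-0.01, 0, -0.008, 0, 0, 0], [-0.0045, 0, 0.0086, 0, 0.06, 0], [-0.0075, 0, 0.0143, 0, 0.1, 0], [-0.0075, 0, 0.0143, 0, 0.1, 0], [-0.0075, 0, 0.0143, 0, 0.1, 0], [-0.0075, 0, 0.0143, 0, 0.1, 0], [-0.0075, 0, 0.0143, 0, 0.1, 0]]'
python3 plan.py .44 -.14 .12 97 0
```

```text
[0,0,.03] [-0.0204 -0.     -0.022 ]
t: 19.3
ee_pos: [0.4673, -0.158, 0.1826]
tool_rot: [0.654, 0.751, -0.059, 0.07]
force: [-1.0, 0.6, -1.4]
finger_gap: 0.0125
gripper_force: 107.9
now mouth [ 0.4503 -0.029   0.0866] yaw,pitch [97.8 30.3 -0.2] handle [ 0.467 -0.153  0.199]
tcp [ 0.459 -0.3    0.137] delta [-0.1286 -0.0278  0.0699] [0.0019 0.5292 0.0158] q [-0.44  0.16  1.81 -0.17  1.08 -0.51]
```

```bash
python3 nudge.py '[[-0.0075, 0, 0.0143, 0, 0.1, 0], [-0.0075, 0, 0.0143, 0, 0.1, 0], [-0.0075, 0, 0.0143, 0, 0.1, 0], [-0.0075, 0, 0.0143, 0, 0.1, 0], [-0.0075, 0, 0.0143, 0, 0.1, 0], [0, 0, -0.015, 0, 0, 0], [0, 0, -0.015, 0, 0, 0], [0, 0, 0, 0, 0, 0]]'
python3 plan.py .44 -.175 .08 97 0
```

```text
t: 19.97
ee_pos: [0.4735, -0.2047, 0.1392]
tool_rot: [0.65, 0.744, 0.102, -0.117]
force: [1.5, -0.9, -0.2]
finger_gap: 0.0117
gripper_force: 108.0
now mouth [ 0.4525 -0.046   0.1165] yaw,pitch [97.7  1.9 -0. ] handle [ 0.474 -0.208  0.156]
tcp [ 0.459 -0.335  0.097] delta [-0.1335 -0.0318  0.001 ] [-0.0039  0.0338  0.0122] q [-0.76  0.4   1.61  0.2   1.38 -0.96]
```

```bash
python3 nudge.py '[[-0.01, -0.002, 0, 0, 0.017, 0], [-0.02, -0.005, 0, 0, 0.017, 0], [-0.025, -0.006, 0, 0, 0, 0], [-0.03, -0.007, 0, 0, 0, 0], [-0.025, -0.006, 0, 0, 0, 0], [-0.015, -0.004, 0, 0, 0, 0], [-0.008, -0.002, 0, 0, 0, 0], [0, 0, 0, 0, 0, 0]]'
python3 nudge.py '[[0, 0, 0, 0, 0, 0], [0, 0, 0, 0, 0, 0]]'
python3 plan.py .44 -.175 .005 97.5 0; python3 ax.py "[0,0,-.01]"
```

```text
t: 20.63
ee_pos: [0.4571, -0.3313, 0.0925]
tool_rot: [0.648, 0.742, 0.114, -0.131]
force: [0.1, 0.4, -0.6]
finger_gap: 0.0121
gripper_force: 107.9
t: 20.8
ee_pos: [0.458, -0.3292, 0.0938]
tool_rot: [0.647, 0.742, 0.114, -0.131]
force: [-0.1, -0.1, -1.4]
finger_gap: 0.0118
gripper_force: 107.9
now mouth [ 0.4365 -0.1698  0.0771] yaw,pitch [97.8 -0.2  0.1] handle [ 0.459 -0.333  0.111]
tcp [ 0.46  -0.334  0.022] delta [-0.0298  0.0018  0.0654] [-0.0029 -0.003   0.0054] q [-0.93  0.57  1.46  0.17  1.42 -1.12]
[0,0,-.01] [-0.0034  0.      0.0094]
```

Lowering about 72 mm, gently at the end.

```bash
python3 nudge.py '[[-0.0034, 0, 0.0094, 0, 0, 0], [-0.0051, 0, 0.0141, 0, 0, 0], [-0.0051, 0, 0.0141, 0, 0, 0], [-0.0051, 0, 0.0141, 0, 0, 0], [-0.0034, 0, 0.0094, 0, 0, 0], [-0.001, 0, 0.0028, 0, 0, 0], [0, 0, 0, 0, 0, 0], [0, 0, 0, 0, 0, 0]]'
python3 plan.py
```

```text
t: 21.47
ee_pos: [0.4579, -0.3302, 0.0257]
tool_rot: [0.647, 0.742, 0.114, -0.131]
force: [0.6, -0.6, -0.4]
finger_gap: 0.012
gripper_force: 107.9
now mouth [ 0.4366 -0.1709  0.0089] yaw,pitch [97.8 -0.1  0.1] handle [ 0.459 -0.334  0.043]
```

```bash
python3 nudge.py '[[-0.0007, 0, 0.0019, 0, 0, 0], [-0.0007, 0, 0.0019, 0, 0, 0], [-0.0004, 0, 0.001, 0, 0, 0], [0, 0, 0, 0, 0, 0], [0, 0, 0, 0, 0, 0]]'
python3 plan.py
```

```text
t: 21.88
ee_pos: [0.458, -0.331, 0.0212]
tool_rot: [0.648, 0.742, 0.114, -0.13]
force: [-0.7, -1.1, 3.9]
finger_gap: 0.012
gripper_force: 108.7
now mouth [ 0.4368 -0.1716  0.0042] yaw,pitch [97.8 -0.1  0. ] handle [ 0.459 -0.335  0.038]
```

```bash
python3 nudge.py '[[0, 0, 0, 0, 0, 0], [0, 0, 0, 0, 0, 0], [0, 0, 0, 0, 0, 0], [0, 0, 0, 0, 0, 0], [0, 0, 0, 0, 0, 0]]' 0.04
python3 nudge.py '[[0, 0, -0.01, 0, 0, 0], [0, 0, -0.02, 0, 0, 0], [0, 0, -0.035, 0, 0, 0], [0, 0, -0.04, 0, 0, 0], [0, 0, -0.04, 0, 0, 0], [0, 0, -0.03, 0, 0, 0], [0, 0, 0, 0, 0, 0], [0, 0, 0, 0, 0, 0]]'
python3 - <<'E'
from fit import *
t1=cam("top");w=cam("wrist");cv2.imwrite("pics/t9.png",t1["frame"]);pickle.dump((t1,w),open("w9.pkl","wb"))
# bin interior & whole-scene change against the first top picture
d=cv2.absdiff(cv2.cvtColor(t1["frame"],6),cv2.cvtColor(t["frame"],6))
bx,by,th=.4487,0,.3676;c,s_=np.cos(th),np.sin(th)
g=cv2.cvtColor(t1["frame"],6)
def grid(f,cm,X,Y,z,xx,yy,a):
    for x in xx:
        P=[[X+np.cos(a)*x-np.sin(a)*y,Y+np.sin(a)*x+np.cos(a)*y,z] for y in yy]
        print("%4d"%(x*1000),*["%3d"%f[v,u] if 0<=u<640 and 0<=v<480 else " --" for u,v in proj(cm,P).round().astype(int)])
print("bin diff");grid(d,t1,bx,by,.01,np.arange(-.06,.061,.005),np.arange(-.07,.071,.005),th)
# scoop rim lines, contours
dd=(d>25).astype(np.uint8);n,l,st,ce=cv2.connectedComponentsWithStats(dd[150:300,170:460])
for k in range(1,n):
    if st[k,4]>8:
        print("chg px",(ce[k]+[170,150]).round(),"area",st[k,4],"world",onz(t1,ce[k]+[170,150],0.01).round(3))
E
```

```text
t: 22.3
ee_pos: [0.4575, -0.3303, 0.02]
tool_rot: [0.647, 0.742, 0.114, -0.131]
force: [0.1, 0.5, 0.9]
finger_gap: 0.0399
gripper_force: 0.0
t: 22.97
ee_pos: [0.4664, -0.3913, 0.1873]
tool_rot: [0.648, 0.742, 0.113, -0.128]
force: [0.4, 0.1, -0.5]
finger_gap: 0.0402
gripper_force: 0.0
bin diff
 -60  22  21  26  16  13  16  13  11   6  13   8   9   3   3   8   3   6   1   2   5   2   8   9   7  16   4  10  10   2
 -55  16  20  31  19  12  16   6   6  15   7   7  15   8   0   5  11  13   4   5   8   9   2   7  16   8   4  16  19  17
 -50  25  34  37  34  33  28  29  26  23  24  22  18  16  11  11  11  10   8  10  12  13  15  19  20  21  25  23   1  19
 -45  26  31  37  36  33  31  29  27  25  24  21  19  15  12  11  10   9   9  11  11  13  16  16  20  23  25  26   5   3
 -40  25  33  37  36  33  33  31  28  26  23  23  19  18  14  11  11   7   4   8  10  16  17  20  28  26  26   6   4   1
 -35  23  27  37  35  35  33  29  29  26  24  23  20  18  15  13  11  14   9  23  32  27  34  18  21   1   6   3   5   4
 -30  23  31  38  35  35  32  31  28  26  25  21  16  18  20  21  21  28  44  5
[... 2353 characters left out ...]
area 22 world [ 0.625 -0.328  0.01 ]
chg px [362. 210.] area 16 world [ 0.609 -0.328  0.01 ]
chg px [345. 250.] area 16 world [ 0.492 -0.276  0.01 ]
chg px [235. 256.] area 61 world [0.48  0.033 0.01 ]
chg px [308. 253.] area 25 world [ 0.486 -0.173  0.01 ]
chg px [352. 266.] area 9 world [ 0.448 -0.296  0.01 ]
chg px [451. 268.] area 118 world [ 0.438 -0.576  0.01 ]
chg px [242. 279.] area 83 world [0.414 0.012 0.01 ]
chg px [458. 277.] area 29 world [ 0.413 -0.594  0.01 ]
chg px [438. 288.] area 511 world [ 0.383 -0.536  0.01 ]
chg px [447. 294.] area 46 world [ 0.367 -0.56   0.01 ]
chg px [223. 298.] area 18 world [0.363 0.064 0.01 ]
chg px [453. 298.] area 14 world [ 0.354 -0.577  0.01 ]
```

The bin now holds new blobs: a T shape and a dark ring are clear, but the cap isn't certain. I'll put the wrist camera over the bin and check numerically.

```bash
python3 ax.py "[-.03,.34,.06]"; python3 - <<'E'
from h import *
import pickle
t1,w=pickle.load(open("w9.pkl","rb"));g=cv2.cvtColor(w["frame"],6)
yaw=np.radians(97.8);c,s=np.cos(yaw),np.sin(yaw);ox,oy=.4368-c*.06,-.1716-s*.06
print("pan")
for x in np.arange(-.05,.06,.005):
    P=[[ox+c*x-s*y,oy+s*x+c*y,.004] for y in np.arange(-.045,.046,.005)]
    print("%4d"%(x*1000),*["%3d"%g[v,u] if 0<=u<640 and 0<=v<480 else " --" for u,v in proj(w,P).round().astype(int)])
E
```

```text
[-.03,.34,.06] [0.3409 0.0163 0.0604]
pan
 -50 172 173 174 145 144 146 142 148 170 171 171 177 177 165 164 164 164 162 164
 -45 161 162 161 158 138 139 138 140 165 164 162 163 164 160 163 165 164 160 165
 -40 169 171 168 170 154 146 146 149 175 173 172 173 172 171 175 172 193 203 173
 -35 169 168 170 169 169 146 147 149 149 172 170 173 172 172 202 203 201 204 180
 -30 169 170 171 169 168 148 147 149 151 174 173 175 202 202 202 202 203 201 179
 -25 168 171 171 170 168 163 147 146 149 146 205 203 202 202 201 202 203 202 180
 -20 169 170 172 168 167 172 148 150 148 147 164 202 202 202 204 202 200 202 178
 -15 168 168 171 168 167 172 163 148 149 148 148 193 202 202 201 201 202 202 173
 -10 169 170 170 167 167 170 173 147 147 148 148 172 204 201 201 201 202 198 205
  -5 167 170 171 167 167 171 171 164 147 147 147 146 170 203 202 202 203 201 206
   0 168 169 172 165 167 171 171 173 148 144 147 146 168 201 201 202 202 202 151
   4 169 113 171 168 168 171 169 174 161 148 148 144 145 141 202 202 201 204 150
   9 169 168 171 166 167 171 170 171 171 145 147 126 144 145 146 201 201 202 145
  14 170 170 171 166 165 172 168 170 172 147 147 144 145 141 145 205 186 203 201
  19 171 170 170 167 166 170 169 173 169 168 146 143 143 139 145 140 201 201 199
  24 168 171 168 165 166 170 166 170 169 170 167 141 144 140 141 143 186 202 147
  29 168 161 170 166 166 170 169 171 169 168 171 141 143 138 144 143 140 200 146
  34 168 170 169 167 164 169 167 169 167 167 171  95 143 138 142 142 142 203 141
  39 167 169 169 167 162 169 167 169 168 166 168 165 144 137 140 144 143 142 156
  44 166 170 169 166 165 169 166 168 167 164 167 165 149 136 139 143 139 141 142
  49 202 167 167 168 163 169 165 168 166 164 165 163 166 136 138 140 138 141 145
  54 190 182 167 165 163 169 166 167 165 164 168 161 164 132 157 143 139 144 143
```

```bash
python3 nudge.py '[[0, 0, -0.03, 0, 0, 0], [0.03, 0, -0.02, 0, 0, 0], [0.04, 0, 0, 0, 0, 0], [0.04, 0, 0.01, 0, 0, 0], [0.04, 0, 0.02, 0, 0, 0], [0.04, 0.005, 0.02, 0, 0, 0], [0.04, 0.005, 0.02, 0, 0, 0], [0.04, 0.006, 0.02, 0, 0, 0]]'
python3 nudge.py '[[0.03, 0, 0.01, 0, 0, 0], [0.02, 0, 0, 0, 0, 0], [0, 0, 0, 0, 0, 0], [0, 0, 0, 0, 0, 0], [0, 0, 0, 0, 0, 0]]'
python3 - <<'E'
from h import *
import pickle
w=cam("wrist");g=cv2.GaussianBlur(cv2.cvtColor(w["frame"],6),(0,0),1.2)
pickle.dump(w,open("w10.pkl","wb"));cv2.imwrite("pics/w10.png",w["frame"])
th=.3676;c,s=np.cos(th),np.sin(th)
for x in np.arange(.064,-.065,-.004):
    P=[[.4487+c*x-s*y,s*x+c*y,.006] for y in np.arange(.074,-.075,-.004)]
    print("%4d"%round(x*1000),*["%3d"%g[v,u] if 0<=u<640 and 0<=v<480 else " --" for u,v in proj(w,P).round().astype(int)])
E
```

```text
t: 23.73
ee_pos: [0.4444, -0.1325, 0.2391]
tool_rot: [0.648, 0.742, 0.114, -0.133]
force: [0.7, 0.5, 0.3]
finger_gap: 0.0399
gripper_force: 0.0
t: 24.15
ee_pos: [0.4389, -0.0857, 0.2476]
tool_rot: [0.647, 0.742, 0.113, -0.131]
force: [0.0, 0.3, -0.8]
finger_gap: 0.0399
gripper_force: 0.0
  64 112 112 115 153 164 164 164 164 164 165 165 165 165 165 166 165 165 163 153 166 166 166 165 166 166 166 166 166 166 166 166 166 166 166 166 152 150 112
  60 112 112 114 157 164 165 165 165 165 164 165 165 165 166 165 165 166 166 166 166 166 166 166 164 166 166 166 166 166 166 166 166 166 166 165 152 150 107
  56 112 113 113 159 165 165 165 165 167 165 166 166 166 166 166 185 205 162 158 167 166 167 166 161 166 167 166 166 166 167 167 167 166 166 166 153 150 106
  52 112 112 113 151 165 165 165 165 183 180 170 148 156 167 167 207 213 154 141 167 167 167 167 167 167 167 167 167 167 167 167 166 167 167 166 157 151 100
  48 112 112 114 157 165 165 166 177 197 199 183 176 160 162 172 213 208 130 145 167 167 167 167 167 167 167 167 167 167 167 157 154 160 165 163 152 151 120
  44 113 113 113 161 166 1
[... 3669 characters left out ...]
 133 121 119 105  99 100 100 100 101 100 100 100 100 100 100 100 100  72
 -52  94  95  98 143 172 173 174 174 174 173 174 175 174 174 173 174 172 166 133 118 119 118 119 119 100  99  99 100 100 100 100 100 100 100 101 100 100  85
 -56  96 107 110 126 133 134 123 125 142 134 154 125 135 139 130 143 118 117 116 116 116 114 111 103 100  99  94 100 100 100 103 107 102 100 100 100 101  81
 -60  94  96  95  93  95  96  98  97  94  96  96  96  96  94  96  97  98 100  96  96  96  98  98  98  95  97  97  98  99  99  96  97  98  98  99 100  95  77
 -64  65  69  66  66  65  75  71  70  66  66  70  64  63  63  63  63  64  63  63  63  64  65  62  61  60  62  63  61  61  60  61  63  63  66  64  64  62  58
```

The bin holds the tee, the dark collar and a bright blob of cap size next to it (about 14 × 16 mm, too big for the thumbscrew). The scoop is flat and empty, and the arm is clear.

```bash
python3 -c "
from station import ctrl;print(ctrl.finish_job())"
```

```text
the job is handed in; nothing more can be done
None
```

The job is handed in at about 24 s of the 69 s: the scoop came out with its pieces, was released, retaken by the handle and tipped, and now sits empty and flat on the table. The last wrist image, checked from its brightness values, shows the tee and collar in the bin and a cap-sized blob I take to be the cap, and I made no full check of the bystanders.

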